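# Park the index plunger and clear the length stop

## Task

The next job is long bar stock, so clear the length stop out of the way: pull the plunger's red T-handle straight up until you feel its stop, give it a quarter turn and let it down into its rest notch so that the pin stays retracted by itself, and only then slide the stop carriage along its rail until it sits against the yellow end block. Do not force the plunger and do not ram the end block; leave the plunger parked in its notch and everything else on the bench where it is.

Things in the scene. Friction and masses are not known exactly. Their poses are not given: they have to be found in the camera images.
- rail: Length-stop rail bolted to the bench: dark steel base plate 100 mm wide, 370 mm long (y = -225 to +145 mm), a steel guide bar on it, and along its -x side a flat stock-support bed 60 mm wide, top 30 mm above the bench, middle at x = -87 mm. Origin on the bench below the plunger's line of travel; x across, y along the rail towards the end block, z up. Turned up to 25 degrees either way.
- index_bar: Steel strip 26 mm wide on the guide bar with index holes (11.5 mm wide, every 25 mm) into which the plunger's pin drops. Origin on its top face, 40 mm above the bench; axes as the rail's; fixed.
- end_block: Yellow block at the +y end of the rail, 78 x 30 x 52 mm, top 64 mm above the bench. Origin at the bottom edge (12 mm above the bench) in the middle of the face that looks at the carriage; axes as the rail's; fixed.
- carriage: Grey stop carriage, 78 (x) x 70 (y) x 61 mm, captive on the guide bar; slides along the rail's y only, with about 4 N of friction. It starts 110 mm short of the end block, locked by the plunger's pin. Origin on the plunger's axis in its top face, 76 mm above the bench; axes as the rail's.
- blade_top (a point): Middle of the top edge of the carriage's steel stop blade: 12 mm thick along y, free from x = -58 to -108 mm in the carriage's frame (this point: -85 mm), from 34 to 88 mm above the bench, over the support bed. A good place to take hold of the carriage from above, fingers either side along y.
- lead_face (a point): Middle of the carriage's face that looks at the end block; the faces touch when this point has y = 0 in the end block's frame.
- housing: Dark hexagonal lock nut (38 mm, 8 mm high) on the carriage with a steel sleeve about 24 mm wide screwed through it. The sleeve's crown stands 23 to 35 mm above the carriage's top: its depth differs from start to start and is not reported. Origin in the carriage's top face on the plunger's axis; x along the crown's deep slot (along the rail), y along its rest notch, z up.
- notch (a point): On the plunger's axis, 29 mm above the carriage's top, about at the crown. The crown has a deep slot along the rail that holds the plunger's brass cross pin while engaged, and square to it a V-shaped rest notch about 3 mm deep that catches the cross pin within about 20 degrees of a quarter turn, either way round.
- plunger: Sprung index plunger; its red T-handle is a bar 48 long, 11 thick, 16 mm high, its middle 127 mm above the bench when engaged, with 8 to 20 mm free below it down to the crown. Origin in the middle of the bar, x along the bar, z up the axis. Engaged: bar along the rail. Parked: bar square across the rail, 7 to 19 mm higher. Spring and weight pull down with 7.5 N, plus 0.2 N for each mm pulled.
- pin_tip (a point): Lower end of the plunger's 10 mm pin, 92 mm below the middle of the bar. Engaged: 5 mm below the index bar's top. Pulled up 10 to 22 mm (sleeve depth!) the cross pin clears the crown and the plunger turns freely; 2 mm more and an inner shoulder stops it hard. Twisting it before it is clear, or loading it by over 20 N up or down, damages it. Parked: 2 to 14 mm above the index bar's top.
- offcut: Bystander: square steel tube 25 x 25 x 75 mm lying along the support bed on the side away from the end block. Origin in the middle of its underside.
- spray_can: Bystander: green can, 58 mm across, 170 mm high, standing. Origin in the middle of its underside.
- wrench: Bystander: wrench 170 mm long lying on the bench.
- screwdriver: Bystander: yellow-handled screwdriver 190 mm long lying on the bench.
- gear_ring: Bystander: dark toothed ring 91 mm across, 20 mm high, lying on the bench.
- link_plate: Bystander: grey drilled plate 75 x 110 x 6 mm lying on the bench.
- star_knob: Bystander: black five-lobed knob about 43 mm across, 14 mm high, on the bench.
- brush: Bystander: hand brush 200 mm long lying on the bench.

How it is judged:
By the outcome, as a careful person would: the job done as asked, in the order asked, and still so for the second after the job is handed in, with the robot touching nothing.
It also fails if it takes over 70 s, if anything falls off the work surface, if the arm or the gripper's body presses on something with over 40 N, if the wrist force passes 120 N, or if a joint passes its speed limit or range.

## Robot

A 7-joint arm with a two-finger parallel gripper is mounted at the origin on the work surface. World frame = base frame: x ahead of the robot, y to its left, z up, the work surface at z = 0. Lengths are in m, angles in rad, forces in N, time in s.
With the tool pointing down it reaches from about 0.4 to 0.85 m from the base axis. Payload 4.4 kg.
Tool frame: the origin (TCP) lies at the very end of the fingers, on their centre line; the grasp point (between the pads) lies 19 mm behind it (bot.grasp_offset is the distance from the TCP to the grasp point, in m); z points along the fingers, y is the direction in which the jaws open and shut (so a half turn about z gives the same grasp; the last joint's range is limited). The gripper opens to 94 mm and grips with 3 to 60 N. Pads are 16 mm wide; open, the fingers measure 119 mm over their backs; the gripper's body (75 mm by 177 mm) begins 78 mm behind the grasp point.
Start: joints at [1.237, 0.628, 0.038, 1.517, -0.027, 0.996, -0.02], TCP at [0.172, -0.627, 0.205] pointing down, gripper open.
Joint ranges: [-3.06, 3.06], [-0.37, 2.12], [-1.25, 1.32], [0.18, 2.47], [-1.1, 4.24], [0.23, 1.98], [-2.94, 2.94]. Speed limits (rad/s): [2.57, 2.57, 3.14, 3.14, 3.14, 3.14, 3.14].

## Interface

Orientations are given as a unit quaternion [x, y, z, w].
In Python, from cell import bot gives the robot as it stands. The module is installed in compiled form; this text tells all that it offers.
- The arm moves only by the tool move_arm, never from a script. Its argument "steps" is a list of rows, each a list of 3 entries, a list of its own where there are three numbers: the turn, a rotation vector about the tool's x, y, z in units of 5 degrees (1.0 is 5 degrees), then the shift along the tool's x, y, z in units of 25 mm (1.0 is 25 mm), then the opening, from 0 (shut) to 1 (fully open). A call has 1 to 20 rows; each row is the pose to reach, as a shift and turn from the pose measured when the call began, along the tool's axes at that moment; what a row does not reach only later rows make up. A row lasts 1/12 s, in which the tool goes at most 41.7 mm and 7.16 degrees, less where a joint would pass 70% of its speed; a pose out of reach is approached as far as the arm can. A call with a gripper value outside its range is refused whole. The fingers move at their own pace and stop on an object; "force" is the grip in N (left out, the last holds). Time passes only in rows, so rows that repeat a pose let the fingers close. It gives the time, the measured TCP pose, the force and the opening at its end, in the units of the state.
- bot.observe(): the state, without advancing time (a new reading comes with each control period).
- bot.grab_frame(name): name is "scene" or "top" or "wrist"; returns a dict with "color" (384x512x3 uint8, blue, green, red), "intrinsics" (3x3 intrinsics, pixels), "R" (3x3) and "t" (3): a world point X has camera coordinates R X + t; the wrist camera has in their place "mount" (4x4, takes a point from camera to tool coordinates, whose origin is the TCP and whose axes are the flange's). Camera axes: x right, y down, z forward; pixel columns grow to the right and rows downward; lengths in m; the calibration is good to about 2 mm. A picture is of the moment at which its call begins: read the wrist's pose just before it. There is no depth.
- bot.job_done(): hands the job in, once; it reports no verdict.
The state is a dict: "time": time; "joint_pos": joint angles; "dq": joint speeds; "tau": joint torques, N m; "tcp_pos": TCP position; "eef_rot": TCP orientation; "ft_force": force on the tool from outside, world axes, zero at the start; "torque": the same for the moment, N m; "gripper_width": opening from 0.0 (shut) to 1.0 (fully open).
Only numpy, scipy, OpenCV 4.12 (cv2) and the standard library are available. Lean on these libraries where they do the work, as an engineer would, in place of code of your own. Each camera call takes 0.05 s, during which the arm holds its last target.

## Working session

There is one attempt and no reset: what is moved stays moved. The work goes in short steps, Python scripts to look and compute and a tool call to move; the robot and the scene stay as the last step left them, time stands still between calls to the robot, and variables do not carry over. Pictures are saved under pics/ and viewed, and the job is handed in when it is done.

Besides the shell and the picture viewer there is one more tool, called after ">>>" as a command line: name --argument value ..., lists and objects as JSON in quotes. move_arm: Moves the arm, as the interface text tells. Its arguments: {"type":"object","properties":{"steps":{"type":"array","items":{"type":"array"}},"force":{"type":"number"}},"required":["steps"]}

```bash
mkdir -p pics; python3 - <<'E'
from cell import bot
import cv2
s=bot.observe();print({k:s[k] for k in ("time","tcp_pos","eef_rot","ft_force","gripper_width")})
for n in("scene","top","wrist"):
    f=bot.grab_frame(n);cv2.imwrite(f"pics/{n}0.png",f["color"])
    print(n,{k:f[k].round(4).tolist() for k in f if k!="color"})
E
```

```text
{'time': 0.0, 'tcp_pos': array([ 0.1718352 , -0.62618401,  0.2045515 ]), 'eef_rot': array([ 9.91048287e-01,  1.33500592e-01, -1.36639788e-04, -9.30873787e-04]), 'ft_force': array([ 0.72070016, -0.35046701, -0.33011313]), 'gripper_width': 1.0006704006167406}
scene {'intrinsics': [[385.0174, 0.0, 251.5375], [0.0, 385.0174, 190.267], [0.0, 0.0, 1.0]], 'R': [[-0.6851, 0.7282, -0.0201], [0.5304, 0.4797, -0.699], [-0.4993, -0.4896, -0.7148]], 't': [0.3664, -0.2281, 1.4106]}
top {'intrinsics': [[472.7861, 0.0, 262.731], [0.0, 472.7861, 190.0643], [0.0, 0.0, 1.0]], 'R': [[0.0081, -1.0, -0.0031], [-0.9985, -0.008, -0.0534], [0.0533, 0.0035, -0.9986]], 't': [0.0511, 0.5713, 1.6071]}
wrist {'intrinsics': [[271.0669, 0.0, 252.2183], [0.0, 271.0669, 188.0612], [0.0, 0.0, 1.0]], 'mount': [[0.0006, -0.9592, -0.2826, 0.0824], [1.0, 0.0006, 0.0004, 0.0008], [-0.0002, -0.2826, 0.9592, -0.1797], [0.0, 0.0, 0.0, 1.0]]}
```

View pics/scene0.png

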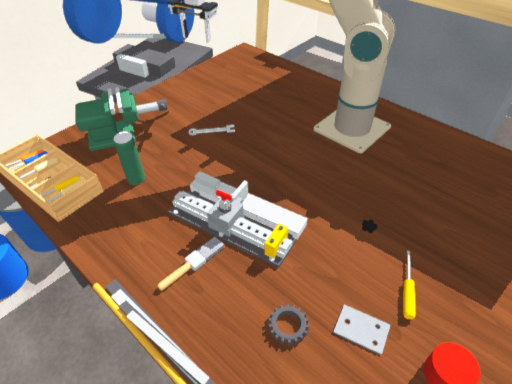

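View pics/top0.png

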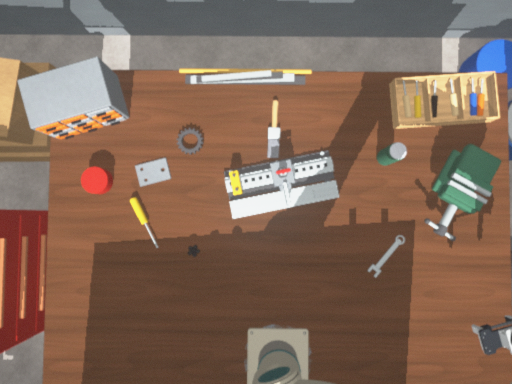

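View pics/wrist0.png

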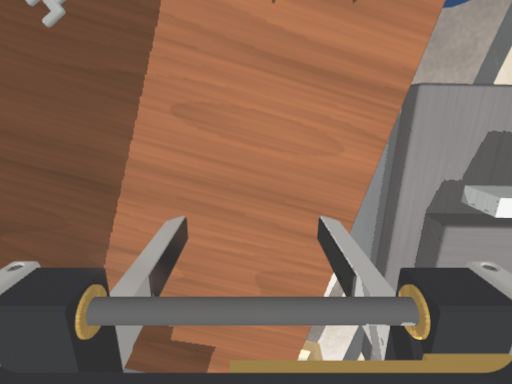

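```bash
cat > h.py <<'E'
from cell import bot
import cv2, numpy as np
from scipy.spatial.transform import Rotation as Ro
def ray(f,u,v):
    K=f["intrinsics"];d=np.linalg.solve(K,np.array([u,v,1.0]))
    if "mount" in f:
        s=bot.observe();A=Ro.from_quat(s["eef_rot"]).as_matrix();M=f["mount"]
        return A@M[:3,3]+s["tcp_pos"],A@M[:3,:3]@d
    return -f["R"].T@f["t"],f["R"].T@d
def plane(f,u,v,z):
    o,d=ray(f,u,v);return o+d*(z-o[2])/d[2]
def masks(img,name):
    h=cv2.cvtColor(img,cv2.COLOR_BGR2HSV)
    if name=="red":return cv2.inRange(h,(0,170,90),(6,255,255))|cv2.inRange(h,(174,170,90),(180,255,255))
    return cv2.inRange(h,(24,170,90),(34,255,255))
def blobs(m,amin=10):
    c,_=cv2.findContours(m,cv2.RETR_EXTERNAL,cv2.CHAIN_APPROX_NONE)
    return [(cv2.contourArea(x),cv2.minAreaRect(x)) for x in c if cv2.contourArea(x)>amin]
E
python3 - <<'E'
from h import *
for n in("top","scene"):
    f=bot.grab_frame(n)
    for c in("red","yellow"):
        for a,r in blobs(masks(f["color"],c)):
            print(n,c,a,np.round(r[0],1),np.round(r[1],1),round(r[2],1), plane(f,*r[0],0.135 if c=="red" else .064).round(4))
    im=f["color"]
    x0,y0=(205,130) if n=="top" else (155,165)
    cv2.imwrite(f"pics/{n}z.png",cv2.resize(im[y0:y0+100,x0:x0+155],None,fx=5,fy=5,interpolation=cv2.INTER_CUBIC))
E
```

```text
top red 2497.0 [ 23.  281.5] [139.  46.] 90.0 [0.27   0.8082 0.135 ]
top red 616.5 [ 96.  179.5] [27. 30.] 90.0 [0.594  0.5866 0.135 ]
top yellow 39.0 [137.6 210.3] [26.9  5.9] 62.4 [0.4978 0.471  0.064 ]
scene red 1866.0 [451.5 362.5] [41. 57.] 90.0 [0.647  0.6049 0.135 ]
scene red 67.5 [223.  195.6] [16.5  7. ] 23.2 [ 0.6363 -0.0023  0.135 ]
scene yellow 40.0 [171.  371.5] [30.4  3.3] 48.8 [0.9953 0.2162 0.064 ]
scene yellow 49.5 [108.2 299.7] [41.3  3.8] 48.7 [ 0.9946 -0.0126  0.064 ]
scene yellow 358.5 [409.5 299. ] [38. 11.] 90.0 [0.5336 0.4856 0.064 ]
scene yellow 372.0 [275.4 239.9] [15.4 33.8] 32.3 [0.6112 0.1573 0.064 ]
scene yellow 100.5 [ 66.6 182.7] [ 5.4 24.6] 63.4 [ 0.8694 -0.4394  0.064 ]
```

View pics/topz.png

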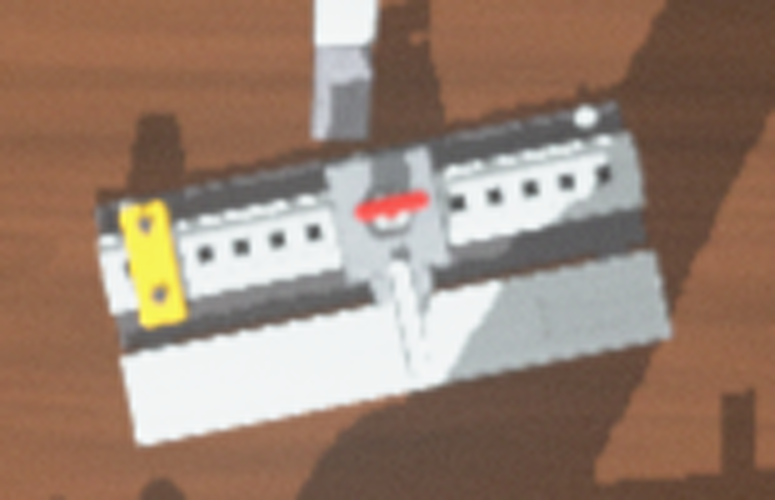

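View pics/scenez.png

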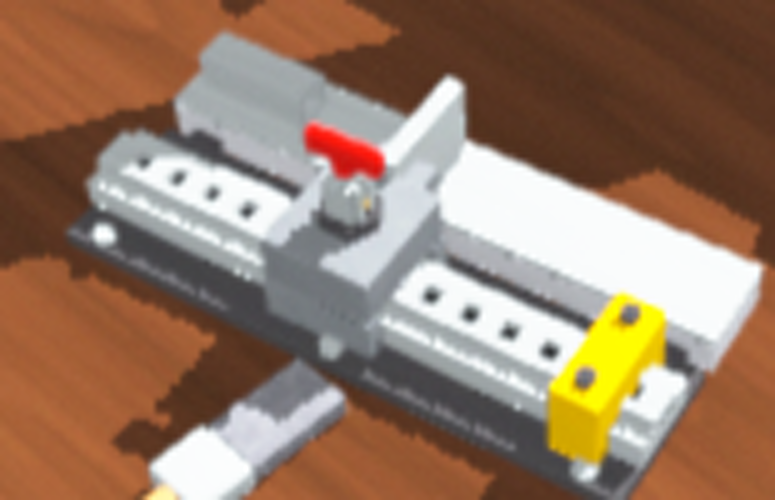

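```bash
python3 - <<'E'
from h import *
f=bot.grab_frame("top");g=bot.grab_frame("scene")
P=lambda u,v,z:plane(f,205+u/5-.4,130+v/5-.4,z)
print("handle",P(392,207,.135))
e=[P(*c,.064) for c in((120,206),(165,201),(187,321),(140,327))]
print("block",np.round(e,4),np.round(np.mean(e,0),4),[np.linalg.norm(e[i]-e[(i+1)%4]).round(4) for i in range(4)])
a,b=P(140,443,.03),P(668,337,.03);d=a-b
c,b2=P(100,205,.012),P(615,102,.012)
print("bed",a,b,np.linalg.norm(d),"angle of y axis from world y (ccw)",np.degrees(np.arctan2(-d[0],d[1])),np.degrees(np.arctan2(-(c-b2)[0],(c-b2)[1])),np.linalg.norm(c-b2))
print("scene handle", plane(g,155+344/5,165+148/5,.127))
s=bot.observe();print(Ro.from_quat(s["eef_rot"]).as_matrix().round(3),s["joint_pos"].round(3))
E
```

```text
handle [ 0.62579815 -0.00881121  0.135     ]
block [[0.6317 0.1699 0.064 ]
 [0.6353 0.1399 0.064 ]
 [0.5553 0.1244 0.064 ]
 [0.551  0.1556 0.064 ]] [0.5933 0.1474 0.064 ] [np.float64(0.0302), np.float64(0.0815), np.float64(0.0315), np.float64(0.082)]
bed [0.47375156 0.15699629 0.03      ] [ 0.54854646 -0.20088462  0.03      ] 0.3656132234673958 angle of y axis from world y (ccw) 11.804554302669512 11.806323844014374 0.36251392878123273
scene handle [ 0.62742614 -0.00942749  0.127     ]
[[ 0.964  0.265 -0.   ]
 [ 0.265 -0.964  0.   ]
 [ 0.    -0.    -1.   ]] [ 1.237  0.629  0.038  1.518 -0.027  0.996 -0.02 ]
```

>>> move_arm --steps '[[[0, 0, -4], [4, -3, -2.2], 1], [[0, 0, -17.3], [24.08, -18.98, -2.2], 1], [[0, 0, -17.3], [24.08, -18.98, -2.2], 1], [[0, 0, -17.3], [24.08, -18.98, -2.2], 1], [[0, 0, -17.3], [24.08, -18.98, -2.2], 1], [[0, 0, -17.3], [24.08, -18.98, -2.2], 1], [[0, 0, -17.3], [24.08, -18.98, -2.2], 1], [[0, 0, -17.3], [24.08, -18.98, -2.2], 1], [[0, 0, -17.3], [24.08, -18.98, -2.2], 1], [[0, 0, -17.3], [24.08, -18.98, -2.2], 1], [[0, 0, -17.3], [24.08, -18.98, -2.2], 1], [[0, 0, -17.3], [24.08, -18.98, -2.2], 1], [[0, 0, -17.3], [24.08, -18.98, -2.2], 1], [[0, 0, -17.3], [24.08, -18.98, -2.2], 1], [[0, 0, -17.3], [24.08, -18.98, -2.2], 1], [[0, 0, -17.3], [24.08, -18.98, -2.2], 1], [[0, 0, -17.3], [24.08, -18.98, -2.2], 1], [[0, 0, -17.3], [24.08, -18.98, -2.2], 1], [[0, 0, -17.3], [24.08, -18.98, -2.2], 1], [[0, 0, -17.3], [24.08, -18.98, -2.2], 1]]'

```text
time: 2.02
tcp_pos: [0.6293, -0.0027, 0.2606]
eef_rot: [0.627, 0.779, 0.003, -0.001]
ft_force: [-0.6, 0.6, 0.7]
gripper_width: 0.998
```

```bash
python3 - <<'E'
from h import *
s=bot.observe();f=bot.grab_frame("wrist");cv2.imwrite("pics/w1.png",f["color"])
A=Ro.from_quat(s["eef_rot"]).as_matrix();print(s["time"],s["tcp_pos"].round(4),A.round(3).tolist(),s["joint_pos"].round(2),np.degrees(np.arctan2(A[1,0],A[0,0])))
for a,r in blobs(masks(f["color"],"red")):
    print(a,r,plane(f,*r[0],.135).round(4))
    B=cv2.boxPoints(r);print([plane(f,*b,.135).round(4).tolist() for b in B])
E
```

```text
2.0167 [ 0.6293 -0.0027  0.2606] [[-0.213, 0.977, 0.002], [0.977, 0.213, 0.005], [0.004, 0.003, -1.0]] [ 0.22  0.57 -0.43  1.5   0.25  1.12 -0.05] 102.28951414340119
267.5 ((250.0, 186.0), (10.0, 38.0), 0.0) [ 0.6263 -0.0122  0.135 ]
[[0.6254, -0.0366, 0.135], [0.616, 0.0087, 0.135], [0.6272, 0.0111, 0.135], [0.6371, -0.0341, 0.135]]
```

View pics/w1.png

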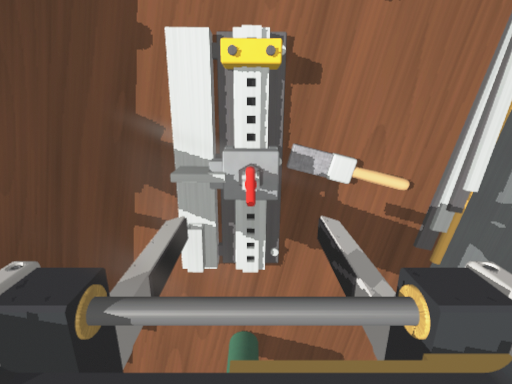

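>>> move_arm --steps '[[[0, 0, 0], [-0.25, -0.18, 1.0], 0.6], [[0, 0, 0], [-0.25, -0.18, 2.0], 0.5], [[0, 0, 0], [-0.25, -0.18, 2.0], 0.5], [[0, 0, 0], [-0.25, -0.18, 2.0], 0.5], [[0, 0, 0], [-0.25, -0.18, 2.0], 0.5], [[0, 0, 0], [-0.25, -0.18, 2.0], 0.5]]'

```text
time: 2.57
tcp_pos: [0.6256, -0.0138, 0.2119]
eef_rot: [0.629, 0.778, 0.002, 0.001]
ft_force: [0.2, -0.4, 0.7]
gripper_width: 0.609
```

```bash
python3 - <<'E'
from h import *
s=bot.observe();f=bot.grab_frame("wrist")
A=Ro.from_quat(s["eef_rot"]).as_matrix();print(s["time"],s["tcp_pos"].round(4),A.round(4).tolist(),s["gripper_width"],np.degrees(np.arctan2(A[1,0],A[0,0])))
im=f["color"];cv2.imwrite("pics/w2full.png",im)
cv2.imwrite("pics/w2.png",cv2.resize(im[110:250,160:340],None,fx=4.2,fy=4.2,interpolation=cv2.INTER_CUBIC))
for a,r in blobs(masks(im,"red")):
    print(a,r,plane(f,*r[0],.135).round(4)); print([plane(f,*b,.135).round(4).tolist() for b in cv2.boxPoints(r)])
E
```

```text
2.5667 [ 0.6256 -0.0138  0.2119] [[-0.2091, 0.9779, 0.0029], [0.9779, 0.2091, 0.002], [0.0013, 0.0033, -1.0]] 0.608878309669826 102.07230228047759
394.0 ((256.0, 189.5), (45.0, 12.0), 90.0) [ 0.6284 -0.0082  0.135 ]
[[0.6179, 0.0127, 0.135], [0.6293, 0.0152, 0.135], [0.6395, -0.0302, 0.135], [0.6276, -0.0327, 0.135]]
```

View pics/w2.png

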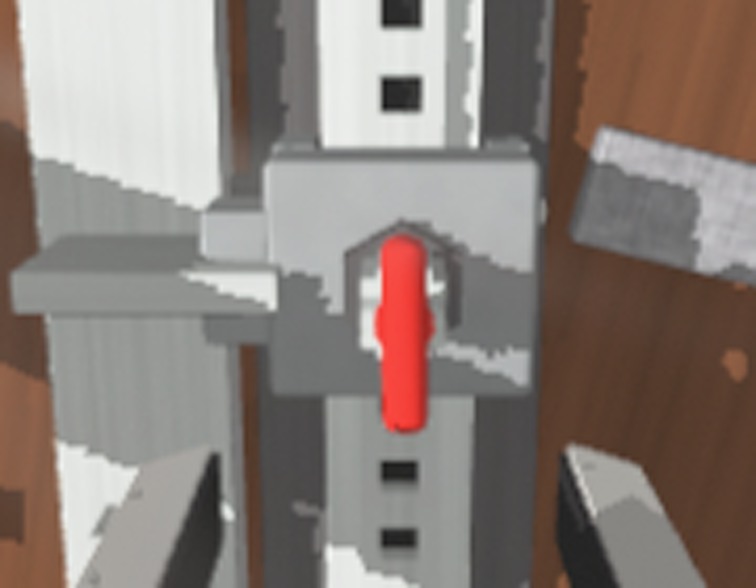

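>>> move_arm --steps '[[[0, 0, 0], [0.17, 0.1, 1.0], 0.4], [[0, 0, 0], [0.17, 0.1, 2.0], 0.4], [[0, 0, 0], [0.17, 0.1, 2.0], 0.4], [[0, 0, 0], [0.17, 0.1, 2.0], 0.4], [[0, 0, 0], [0.17, 0.1, 2.0], 0.4], [[0, 0, 0], [0.17, 0.1, 2.0], 0.4]]'

```text
time: 3.12
tcp_pos: [0.6286, -0.0088, 0.1638]
eef_rot: [0.629, 0.778, 0.003, 0.002]
ft_force: [-0.6, 0.5, 0.9]
gripper_width: 0.403
```

```bash
cat > look.py <<'E'
from h import *
import sys
s=bot.observe();f=bot.grab_frame("wrist")
A=Ro.from_quat(s["eef_rot"]).as_matrix();print(s["time"],s["tcp_pos"].round(4),A.round(4).tolist(),s["gripper_width"],np.degrees(np.arctan2(A[1,0],A[0,0])),s["ft_force"].round(2))
im=f["color"]
cv2.imwrite(f"pics/{sys.argv[1]}.png",cv2.resize(im[110:310,130:380],None,fx=3,fy=3,interpolation=cv2.INTER_CUBIC))
z=float(sys.argv[2])
for a,r in blobs(masks(im,"red")):
    print(a,r,plane(f,*r[0],z).round(4)); print([plane(f,*b,z).round(4).tolist() for b in cv2.boxPoints(r)])
E
python3 look.py w3 .135
```

```text
3.1167 [ 0.6286 -0.0088  0.1638] [[-0.2091, 0.9779, 0.0059], [0.9779, 0.2091, 0.0021], [0.0008, 0.0062, -1.0]] 0.4029289885514802 102.07173584614715 [-0.63  0.52  0.92]
595.0 ((252.0, 210.5), (55.0, 14.0), 90.0) [ 0.6281 -0.0077  0.135 ]
[[0.6177, 0.014, 0.135], [0.6286, 0.0163, 0.135], [0.6391, -0.0308, 0.135], [0.6275, -0.0333, 0.135]]
```

View pics/w3.png

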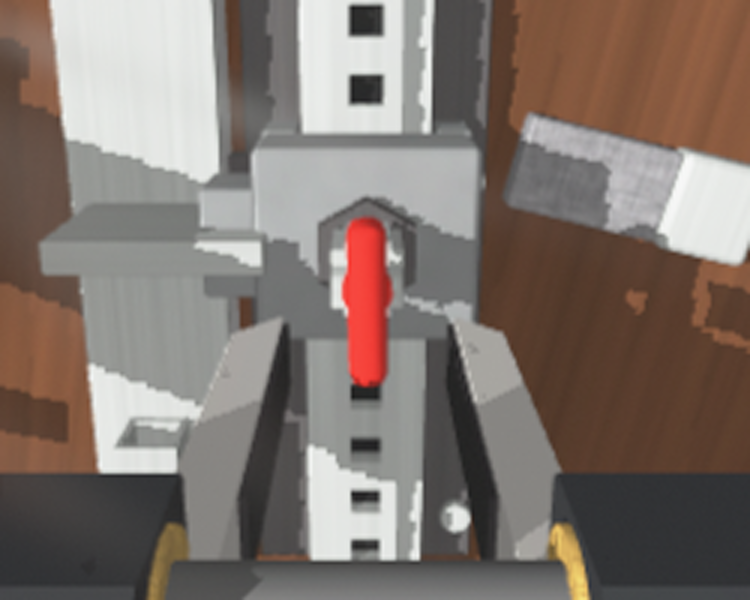

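>>> move_arm --steps '[[[0, 0, 0], [0, 0, 0.8], 0.35], [[0, 0, 0], [0, 0, 1.4], 0.3], [[0, 0, 0], [0, 0, 1.75], 0.3], [[0, 0, 0], [0, 0, 1.75], 0.3], [[0, 0, 0], [0, 0, 1.75], 0.3], [[0, 0, 0], [0, 0, 1.75], 0.3]]'

```text
time: 3.67
tcp_pos: [0.6295, -0.0087, 0.1209]
eef_rot: [0.629, 0.777, 0.003, 0.002]
ft_force: [-0.3, 0.8, -0.4]
gripper_width: 0.298
```

```bash
python3 look.py w4 .135
```

```text
3.6667 [ 0.6295 -0.0087  0.1209] [[-0.209, 0.9779, 0.0075], [0.9779, 0.209, 0.0022], [0.0006, 0.0078, -1.0]] 0.29756101613556335 102.06264884521636 [-0.32  0.75 -0.35]
922.5 ((251.0, 232.0), (66.0, 18.0), 90.0) [ 0.628  -0.0066  0.135 ]
[[0.6175, 0.015, 0.135], [0.6288, 0.0174, 0.135], [0.6394, -0.0299, 0.135], [0.6271, -0.0325, 0.135]]
```

View pics/w4.png

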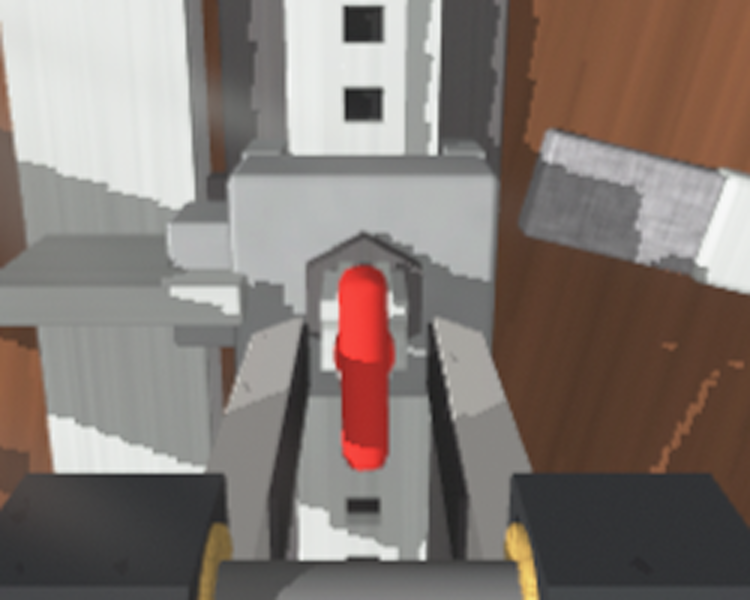

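>>> move_arm --steps '[[[0, 0, 0], [0, 0, 0], 0.1], [[0, 0, 0], [0, 0, 0], 0.0], [[0, 0, 0], [0, 0, 0], 0.0], [[0, 0, 0], [0, 0, 0], 0.0], [[0, 0, 0], [0, 0, 0], 0.0], [[0, 0, 0], [0, 0, 0], 0.0]]' --force 30

```text
time: 4.22
tcp_pos: [0.6288, -0.0088, 0.1215]
eef_rot: [0.629, 0.778, 0.003, 0.002]
ft_force: [-2.4, -0.6, 5.5]
gripper_width: 0.114
```

```bash
cat > st.py <<'E'
from h import *
s=bot.observe();A=Ro.from_quat(s["eef_rot"]).as_matrix()
print(round(s["time"],2),s["tcp_pos"].round(4),"F",s["ft_force"].round(2),"M",s["torque"].round(2),"w mm",round(s["gripper_width"]*94,2),"ang",np.degrees(np.arctan2(A[1,0],A[0,0])).round(2),"z",A[:,2].round(4),"Ftool",(A.T@s["ft_force"]).round(2),s["joint_pos"].round(2))
E
python3 st.py
```

```text
4.22 [ 0.6288 -0.0088  0.1215] F [-2.42 -0.56  5.45] M [-0.14  0.77 -0.02] w mm 10.69 ang 102.07 z [ 0.0064  0.0016 -1.    ] Ftool [-0.04 -2.44 -5.47] [ 0.2   0.71 -0.38  1.66  0.34  0.83 -0.11]
```

>>> move_arm --steps '[[[0, 0, 0], [0, 0, -0.06], 0.0], [[0, 0, 0], [0, 0, -0.12], 0.0], [[0, 0, 0], [0, 0, -0.18], 0.0], [[0, 0, 0], [0, 0, -0.18], 0.0], [[0, 0, 0], [0, 0, -0.18], 0.0]]'

```text
time: 4.63
tcp_pos: [0.6287, -0.0089, 0.1255]
eef_rot: [0.629, 0.777, 0.003, 0.002]
ft_force: [2.2, 1.0, -8.3]
gripper_width: 0.114
```

```bash
python3 st.py; python3 look.py w5 .14
```

```text
4.63 [ 0.6287 -0.0089  0.1255] F [ 2.2   1.01 -8.31] M [-0.02 -0.53  0.03] w mm 10.75 ang 102.06 z [ 0.0061  0.0018 -1.    ] Ftool [0.52 2.31 8.33] [ 0.2   0.71 -0.38  1.66  0.33  0.83 -0.11]
4.6333 [ 0.6287 -0.0089  0.1255] [[-0.209, 0.9779, 0.0061], [0.9779, 0.209, 0.0018], [0.0004, 0.0063, -1.0]] 0.11435752869581524 102.0630499069187 [ 2.2   1.01 -8.31]
897.0 ((252.0, 232.0), (66.0, 16.0), 90.0) [ 0.6278 -0.0064  0.14  ]
[[0.6179, 0.0152, 0.14], [0.628, 0.0174, 0.14], [0.6385, -0.0298, 0.14], [0.6276, -0.0321, 0.14]]
```

View pics/w5.png

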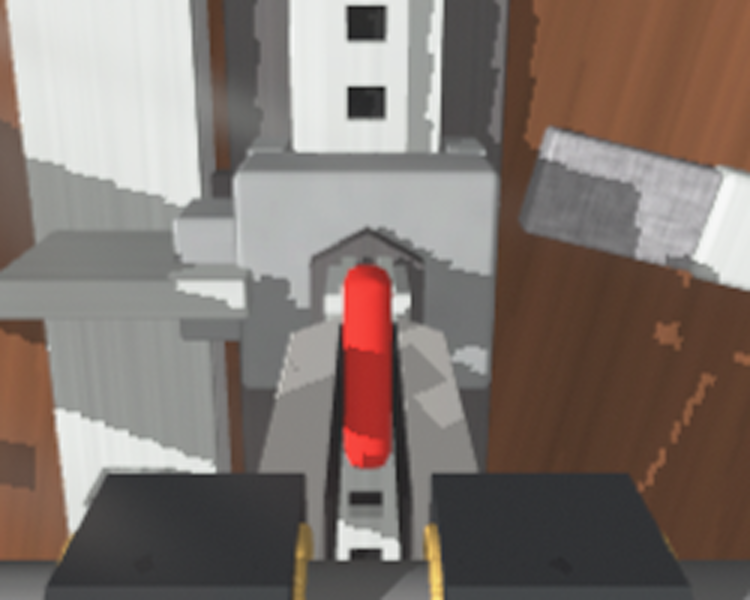

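>>> move_arm --steps '[[[0, 0, 0], [0, 0, -0.06], 0.0], [[0, 0, 0], [0, 0, -0.12], 0.0], [[0, 0, 0], [0, 0, -0.18], 0.0], [[0, 0, 0], [0, 0, -0.24], 0.0], [[0, 0, 0], [0, 0, -0.24], 0.0], [[0, 0, 0], [0, 0, -0.24], 0.0]]'

```text
time: 5.18
tcp_pos: [0.6287, -0.0088, 0.1316]
eef_rot: [0.629, 0.777, 0.003, 0.002]
ft_force: [1.8, -0.3, -9.3]
gripper_width: 0.111
```

```bash
python3 st.py
```

```text
5.18 [ 0.6287 -0.0088  0.1316] F [ 1.84 -0.28 -9.26] M [-0.03 -0.61  0.01] w mm 10.45 ang 102.06 z [ 0.0063  0.0018 -1.    ] Ftool [-0.66  1.68  9.27] [ 0.2   0.7  -0.39  1.65  0.33  0.85 -0.11]
```

>>> move_arm --steps '[[[0, 0, 0], [0, 0, -0.02], 0.0], [[0, 0, 0], [0, 0, -0.04], 0.0], [[0, 0, 0], [0, 0, -0.06], 0.0], [[0, 0, 0], [0, 0, -0.06], 0.0]]'

```text
time: 5.52
tcp_pos: [0.6288, -0.0088, 0.1332]
eef_rot: [0.629, 0.777, 0.003, 0.002]
ft_force: [2.9, -0.5, -9.3]
gripper_width: 0.115
```

>>> move_arm --steps '[[[0, 0, 0], [0, 0, -0.02], 0.0], [[0, 0, 0], [0, 0, -0.04], 0.0], [[0, 0, 0], [0, 0, -0.04], 0.0]]'

```text
time: 5.77
tcp_pos: [0.6287, -0.0088, 0.1343]
eef_rot: [0.629, 0.777, 0.003, 0.002]
ft_force: [2.7, 0.3, -9.0]
gripper_width: 0.112
```

>>> move_arm --steps '[[[0, 0, 0], [0, 0, -0.02], 0.0], [[0, 0, 0], [0, 0, -0.04], 0.0], [[0, 0, 0], [0, 0, -0.04], 0.0]]'

```text
time: 6.02
tcp_pos: [0.6287, -0.0088, 0.1353]
eef_rot: [0.629, 0.778, 0.003, 0.002]
ft_force: [2.4, -0.5, -9.7]
gripper_width: 0.114
```

>>> move_arm --steps '[[[0, 0, 0], [0, 0, -0.02], 0.0], [[0, 0, 0], [0, 0, -0.04], 0.0], [[0, 0, 0], [0, 0, -0.04], 0.0]]'

```text
time: 6.27
tcp_pos: [0.6287, -0.0088, 0.1364]
eef_rot: [0.629, 0.777, 0.003, 0.002]
ft_force: [3.6, 0.4, -8.7]
gripper_width: 0.113
```

>>> move_arm --steps '[[[0, 0, 0], [0, 0, -0.02], 0.0], [[0, 0, 0], [0, 0, -0.04], 0.0], [[0, 0, 0], [0, 0, -0.04], 0.0]]'

```text
time: 6.52
tcp_pos: [0.6288, -0.0088, 0.1374]
eef_rot: [0.629, 0.777, 0.003, 0.002]
ft_force: [3.5, -0.8, -10.2]
gripper_width: 0.115
```

```bash
python3 st.py; python3 look.py w6 .15; python3 - <<'E'
from h import *
f=bot.grab_frame("scene");cv2.imwrite("pics/s6.png",cv2.resize(f["color"][150:250,160:300],None,fx=5,fy=5,interpolation=cv2.INTER_CUBIC))
E
```

```text
6.52 [ 0.6288 -0.0088  0.1374] F [  3.47  -0.77 -10.24] M [ 0.02 -0.73  0.04] w mm 10.77 ang 102.06 z [ 0.0064  0.0017 -1.    ] Ftool [-1.48  3.17 10.26] [ 0.2   0.7  -0.39  1.65  0.33  0.86 -0.11]
6.5167 [ 0.6288 -0.0088  0.1374] [[-0.209, 0.9779, 0.0064], [0.9779, 0.2089, 0.0017], [0.0004, 0.0066, -1.0]] 0.11461210600196692 102.06091128024849 [  3.47  -0.77 -10.24]
893.5 ((252.0, 232.0), (66.0, 16.0), 90.0) [ 0.628  -0.0073  0.15  ]
[[0.618, 0.0146, 0.15], [0.6282, 0.0168, 0.15], [0.6388, -0.0309, 0.15], [0.6278, -0.0332, 0.15]]
```

View pics/w6.png

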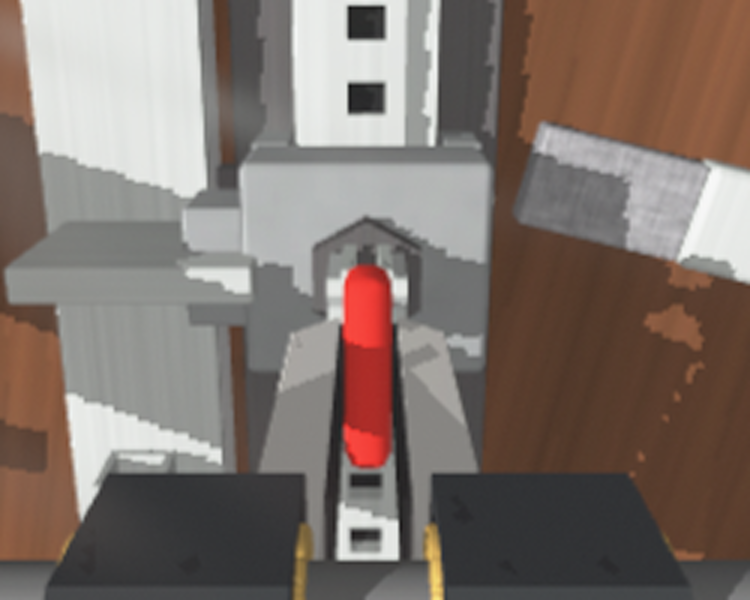

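View pics/s6.png

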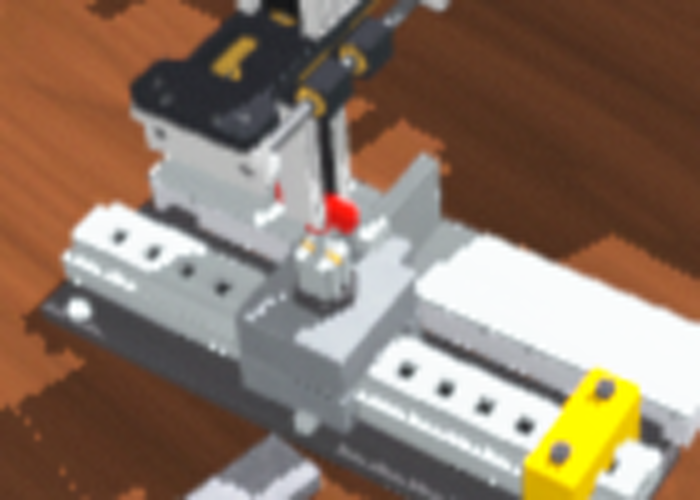

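>>> move_arm --steps '[[[0, 0, 0], [0, 0, -0.02], 0.0], [[0, 0, 0], [0, 0, -0.04], 0.0], [[0, 0, 0], [0, 0, -0.04], 0.0]]'

```text
time: 6.87
tcp_pos: [0.6288, -0.0089, 0.1385]
eef_rot: [0.629, 0.777, 0.003, 0.002]
ft_force: [3.8, -0.2, -10.0]
gripper_width: 0.114
```

```bash
python3 st.py
```

```text
6.87 [ 0.6288 -0.0089  0.1385] F [ 3.84 -0.17 -9.99] M [ 0.03 -0.74  0.11] w mm 10.7 ang 102.06 z [ 0.0065  0.0017 -1.    ] Ftool [-0.97  3.65 10.02] [ 0.2   0.69 -0.39  1.65  0.32  0.86 -0.11]
```

>>> move_arm --steps '[[[0, 0, 0], [0, 0.02, -0.02], 0.0], [[0, 0, 0], [0, 0.03, -0.04], 0.0], [[0, 0, 0], [0, 0.03, -0.04], 0.0]]'

```text
time: 7.12
tcp_pos: [0.6288, -0.0088, 0.1393]
eef_rot: [0.629, 0.777, 0.002, 0.001]
ft_force: [2.2, -0.9, -9.7]
gripper_width: 0.117
```

```bash
python3 st.py
```

```text
7.12 [ 0.6288 -0.0088  0.1393] F [ 2.22 -0.93 -9.74] M [-0.01 -0.32  0.07] w mm 10.97 ang 102.06 z [ 0.0049  0.0014 -1.    ] Ftool [-1.38  1.93  9.75] [ 0.2   0.69 -0.39  1.64  0.32  0.86 -0.1 ]
```

Lift about 17.8 mm, no stop yet; carry on.

>>> move_arm --steps '[[[0, 0, 0], [0, 0, -0.02], 0.0], [[0, 0, 0], [0, 0, -0.04], 0.0], [[0, 0, 0], [0, 0, -0.04], 0.0]]'

```text
time: 7.37
tcp_pos: [0.6288, -0.0088, 0.1404]
eef_rot: [0.629, 0.777, 0.002, 0.001]
ft_force: [1.9, 0.4, -11.0]
gripper_width: 0.116
```

>>> move_arm --steps '[[[0, 0, 0], [0, 0, -0.02], 0.0], [[0, 0, 0], [0, 0, -0.04], 0.0], [[0, 0, 0], [0, 0, -0.04], 0.0]]'

```text
time: 7.62
tcp_pos: [0.6288, -0.0088, 0.1415]
eef_rot: [0.629, 0.777, 0.002, 0.001]
ft_force: [2.6, 0.5, -11.1]
gripper_width: 0.117
```

>>> move_arm --steps '[[[0, 0, 0], [0, 0, -0.02], 0.0], [[0, 0, 0], [0, 0, -0.04], 0.0], [[0, 0, 0], [0, 0, -0.04], 0.0]]'

```text
time: 7.87
tcp_pos: [0.6287, -0.0088, 0.1425]
eef_rot: [0.629, 0.777, 0.002, 0.001]
ft_force: [2.6, 0.7, -12.5]
gripper_width: 0.114
```

```bash
python3 look.py w7 .155
```

```text
7.8667 [ 0.6287 -0.0088  0.1425] [[-0.209, 0.9779, 0.0049], [0.9779, 0.209, 0.0014], [0.0004, 0.0051, -1.0]] 0.11357581818618995 102.06186071384252 [  2.64   0.75 -12.55]
909.0 ((252.0, 232.5), (67.0, 16.0), 90.0) [ 0.6281 -0.0076  0.155 ]
[[0.618, 0.0146, 0.155], [0.6282, 0.0168, 0.155], [0.639, -0.0317, 0.155], [0.628, -0.034, 0.155]]
```

View pics/w7.png

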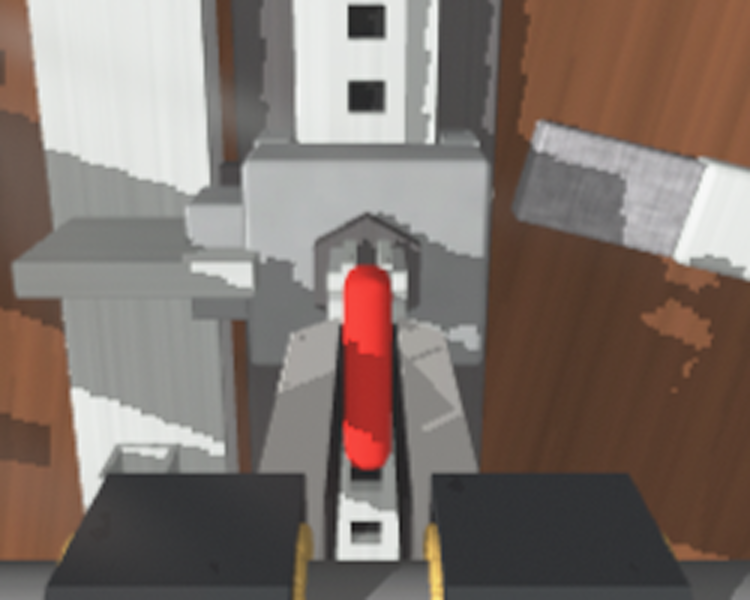

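>>> move_arm --steps '[[[0, 0, 0], [0, 0, -0.015], 0.0], [[0, 0, 0], [0, 0, -0.03], 0.0], [[0, 0, 0], [0, 0, -0.03], 0.0]]'

```text
time: 8.17
tcp_pos: [0.6287, -0.0088, 0.1425]
eef_rot: [0.629, 0.777, 0.002, 0.001]
ft_force: [4.5, 1.2, -19.2]
gripper_width: 0.114
```

```bash
python3 st.py
```

```text
8.17 [ 0.6287 -0.0088  0.1425] F [  4.48   1.17 -19.2 ] M [ 0.1  -1.19 -0.04] w mm 10.72 ang 102.06 z [ 0.0046  0.0017 -1.    ] Ftool [ 0.19  4.54 19.23] [ 0.21  0.69 -0.39  1.64  0.32  0.87 -0.1 ]
```

>>> move_arm --steps '[[[0, 0, 0], [0, 0, 0.03], 0.0], [[0, 0, 0], [0, 0, 0.03], 0.0]]'

```text
time: 8.33
tcp_pos: [0.6288, -0.0089, 0.1419]
eef_rot: [0.629, 0.777, 0.002, 0.001]
ft_force: [2.3, 0.2, -12.3]
gripper_width: 0.117
```

```bash
python3 st.py
```

```text
8.33 [ 0.6288 -0.0089  0.1419] F [  2.32   0.17 -12.27] M [-0.03 -0.67  0.01] w mm 10.96 ang 102.06 z [ 0.0047  0.0016 -1.    ] Ftool [-0.33  2.24 12.28] [ 0.2   0.69 -0.39  1.64  0.32  0.87 -0.1 ]
```

>>> move_arm --steps '[[[0, 0, -0.5], [0, 0, 0.008], 0.0], [[0, 0, -1.0], [0, 0, 0.008], 0.0], [[0, 0, -1.5], [0, 0, 0.008], 0.0], [[0, 0, -2], [0, 0, 0.008], 0.0], [[0, 0, -2], [0, 0, 0.008], 0.0]]'

```text
time: 8.75
tcp_pos: [0.6286, -0.0089, 0.1421]
eef_rot: [0.558, 0.83, 0.002, 0.001]
ft_force: [1.7, 0.9, -11.1]
gripper_width: 0.114
```

```bash
python3 st.py
```

```text
8.75 [ 0.6286 -0.0089  0.1421] F [  1.73   0.86 -11.07] M [ 0.09 -0.5   0.04] w mm 10.68 ang 112.11 z [ 0.0045  0.0016 -1.    ] Ftool [ 0.15  1.87 11.07] [ 0.23  0.7  -0.44  1.64  0.36  0.88  0.04]
```

>>> move_arm --steps '[[[0, 0, -0.6], [0, 0, 0.01], 0.0], [[0, 0, -1.2], [0, 0, 0.01], 0.0], [[0, 0, -1.8], [0, 0, 0.01], 0.0], [[0, 0, -2.4], [0, 0, 0.01], 0.0], [[0, 0, -3], [0, 0, 0.01], 0.0], [[0, 0, -3.6], [0, 0, 0.01], 0.0], [[0, 0, -4], [0, 0, 0.01], 0.0], [[0, 0, -4], [0, 0, 0.01], 0.0]]'

```text
time: 9.42
tcp_pos: [0.6284, -0.009, 0.1421]
eef_rot: [0.406, 0.914, 0.002, 0.002]
ft_force: [1.1, 1.2, -12.0]
gripper_width: 0.115
```

```bash
python3 st.py
```

```text
9.42 [ 0.6284 -0.009   0.1421] F [  1.1    1.24 -11.97] M [ 0.15 -0.52  0.02] w mm 10.83 ang 132.08 z [ 0.0042  0.0015 -1.    ] Ftool [ 0.2   1.6  11.97] [ 0.29  0.72 -0.53  1.64  0.44  0.9   0.32]
```

>>> move_arm --steps '[[[0, 0, -0.7], [0, 0, 0.01], 0.0], [[0, 0, -1.4], [0, 0, 0.01], 0.0], [[0, 0, -2.1], [0, 0, 0.01], 0.0], [[0, 0, -2.8], [0, 0, 0.01], 0.0], [[0, 0, -3.5], [0, 0, 0.01], 0.0], [[0, 0, -4.2], [0, 0, 0.01], 0.0], [[0, 0, -4.9], [0, 0, 0.01], 0.0], [[0, 0, -5.6], [0, 0, 0.01], 0.0], [[0, 0, -6], [0, 0, 0.01], 0.0], [[0, 0, -6], [0, 0, 0.01], 0.0]]'

```text
time: 10.25
tcp_pos: [0.6282, -0.0093, 0.142]
eef_rot: [0.156, 0.988, 0.001, 0.002]
ft_force: [1.0, -0.1, -11.4]
gripper_width: 0.111
```

```bash
python3 st.py
```

```text
10.25 [ 0.6282 -0.0093  0.142 ] F [  1.03  -0.11 -11.35] M [ 0.22 -0.5   0.01] w mm 10.47 ang 162.01 z [ 0.0037  0.0011 -1.    ] Ftool [-0.97  0.19 11.36] [ 0.36  0.75 -0.67  1.64  0.55  0.95  0.75]
```

>>> move_arm --steps '[[[0, 0, -0.7], [0, 0, 0.008], 0.0], [[0, 0, -1.4], [0, 0, 0.008], 0.0], [[0, 0, -2.1], [0, 0, 0.008], 0.0], [[0, 0, -2.8], [0, 0, 0.008], 0.0], [[0, 0, -3.5], [0, 0, 0.008], 0.0], [[0, 0, -4.2], [0, 0, 0.008], 0.0], [[0, 0, -4.9], [0, 0, 0.008], 0.0], [[0, 0, -5.5], [0, 0, 0.008], 0.0], [[0, 0, -5.96], [0, 0, 0.008], 0.0], [[0, 0, -5.96], [0, 0, 0.008], 0.0]]'

```text
time: 11.08
tcp_pos: [0.6282, -0.0097, 0.1418]
eef_rot: [-0.102, 0.995, 0.0, 0.002]
ft_force: [1.9, 1.0, -10.6]
gripper_width: 0.112
```

```bash
python3 st.py
```

```text
11.08 [ 0.6282 -0.0097  0.1418] F [  1.92   1.05 -10.61] M [ 0.34 -0.51 -0.03] w mm 10.55 ang -168.29 z [ 3.5e-03  7.0e-04 -1.0e+00] Ftool [-2.05  0.63 10.62] [ 0.43  0.79 -0.8   1.63  0.65  1.    1.19]
```

>>> move_arm --steps '[[[0, 0, 0], [0, 0, 0.03], 0.0], [[0, 0, 0], [0, 0, 0.06], 0.0], [[0, 0, 0], [0, 0, 0.09], 0.0], [[0, 0, 0], [0, 0, 0.12], 0.0], [[0, 0, 0], [0, 0, 0.12], 0.0]]'

```text
time: 11.5
tcp_pos: [0.6282, -0.0096, 0.1387]
eef_rot: [-0.102, 0.995, 0.0, 0.002]
ft_force: [1.4, 1.6, -11.1]
gripper_width: 0.112
```

```bash
python3 st.py
```

```text
11.5 [ 0.6282 -0.0096  0.1387] F [  1.36   1.58 -11.13] M [ 0.38 -0.49 -0.  ] w mm 10.56 ang -168.32 z [ 3.5e-03  6.0e-04 -1.0e+00] Ftool [-1.61  1.27 11.13] [ 0.43  0.79 -0.8   1.64  0.65  1.    1.18]
```

>>> move_arm --steps '[[[0, 0, 0], [0, 0, 0.02], 0.0], [[0, 0, 0], [0, 0, 0.04], 0.0], [[0, 0, 0], [0, 0, 0.04], 0.0]]'

```text
time: 11.75
tcp_pos: [0.6282, -0.0096, 0.1376]
eef_rot: [-0.102, 0.995, 0.0, 0.002]
ft_force: [2.7, 0.7, -10.6]
gripper_width: 0.113
```

```bash
python3 st.py
```

```text
11.75 [ 0.6282 -0.0096  0.1376] F [  2.66   0.72 -10.61] M [ 0.34 -0.45 -0.  ] w mm 10.59 ang -168.33 z [ 3.5e-03  6.0e-04 -1.0e+00] Ftool [-2.71  0.17 10.62] [ 0.43  0.79 -0.8   1.64  0.66  0.99  1.18]
```

>>> move_arm --steps '[[[0, 0, 0], [0, 0, 0.02], 0.0], [[0, 0, 0], [0, 0, 0.04], 0.0], [[0, 0, 0], [0, 0, 0.04], 0.0]]'

```text
time: 12.0
tcp_pos: [0.6282, -0.0096, 0.1373]
eef_rot: [-0.102, 0.995, -0.0, 0.002]
ft_force: [-0.9, -0.4, -4.2]
gripper_width: 0.114
```

```bash
python3 st.py
```

```text
12.0 [ 0.6282 -0.0096  0.1373] F [-0.87 -0.41 -4.24] M [ 0.22  0.06 -0.02] w mm 10.71 ang -168.34 z [ 3.8e-03  2.0e-04 -1.0e+00] Ftool [ 0.95 -0.23  4.24] [ 0.43  0.79 -0.8   1.64  0.66  0.99  1.18]
```

>>> move_arm --steps '[[[0, 0, 0], [0, 0, 0.015], 0.0], [[0, 0, 0], [0, 0, 0.015], 0.0]]'

```text
time: 12.17
tcp_pos: [0.6282, -0.0096, 0.1373]
eef_rot: [-0.102, 0.995, -0.0, 0.002]
ft_force: [-0.9, 1.1, -3.5]
gripper_width: 0.114
```

```bash
python3 st.py
```

```text
12.17 [ 0.6282 -0.0096  0.1373] F [-0.95  1.12 -3.48] M [0.24 0.05 0.04] w mm 10.69 ang -168.33 z [ 0.004  0.    -1.   ] Ftool [0.72 1.29 3.48] [ 0.43  0.79 -0.8   1.64  0.66  0.99  1.18]
```

Cross pin is seated in the notch at the expected depth. Release and rise.

>>> move_arm --steps '[[[0, 0, 0], [0, 0, 0], 0.15], [[0, 0, 0], [0, 0, 0], 0.25], [[0, 0, 0], [0, 0, 0], 0.3], [[0, 0, 0], [0, 0, 0], 0.3], [[0, 0, 0], [0, 0, -0.5], 0.3], [[0, 0, 0], [0, 0, -1.5], 0.3], [[0, 0, 0], [0, 0, -2.2], 0.35], [[0, 0, 0], [0, 0, -2.2], 0.4], [[0, 0, 0], [0, 0, -2.2], 0.4]]'

```text
time: 12.92
tcp_pos: [0.6288, -0.0094, 0.1939]
eef_rot: [-0.102, 0.995, -0.0, 0.003]
ft_force: [-0.1, 0.5, -0.8]
gripper_width: 0.393
```

```bash
python3 st.py;python3 look.py w8 .151; python3 - <<'E'
from h import *
f=bot.grab_frame("scene");cv2.imwrite("pics/s8.png",cv2.resize(f["color"][150:250,160:300],None,fx=5,fy=5,interpolation=cv2.INTER_CUBIC))
E
```

```text
12.92 [ 0.6288 -0.0094  0.1939] F [-0.14  0.51 -0.76] M [ 0.03 -0.15  0.03] w mm 36.97 ang -168.34 z [ 6.7e-03 -1.0e-04 -1.0e+00] Ftool [0.04 0.53 0.76] [ 0.45  0.73 -0.84  1.59  0.6   1.09  1.23]
12.9167 [ 0.6288 -0.0094  0.1939] [[-0.9793, -0.2021, 0.0067], [-0.2021, 0.9794, -0.0001], [-0.0066, -0.0014, -1.0]] 0.39325902800337065 -168.34061098029449 [-0.14  0.51 -0.76]
537.0 ((252.0, 203.0), (52.0, 14.0), 90.0) [ 0.6243 -0.0117  0.151 ]
[[0.6028, -0.0222, 0.151], [0.6004, -0.0106, 0.151], [0.6471, -0.0006, 0.151], [0.6497, -0.0128, 0.151]]
```

View pics/w8.png

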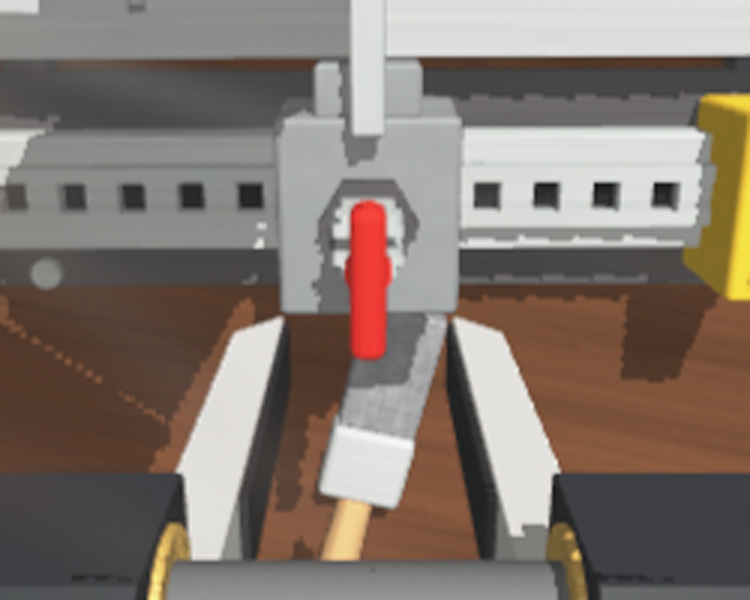

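View pics/s8.png

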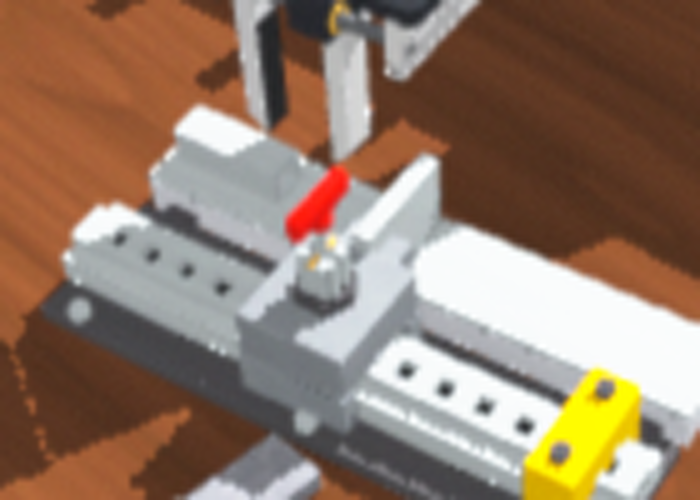

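>>> move_arm --steps '[[[0, 0, 0], [1.5, 0, 0], 0.5], [[0, 0, 0], [3.0, 0, 0], 0.5], [[0, 0, 0], [3.4, 0, 0], 0.5], [[0, 0, 0], [3.4, 0, 0], 0.5], [[0, 0, 0], [3.4, 0, 1.0], 0.5], [[0, 0, 0], [3.4, 0, 2.0], 0.5], [[0, 0, 0], [3.4, 0, 2.0], 0.5], [[0, 0, 0], [3.4, 0, 2.0], 0.5]]'

```text
time: 13.68
tcp_pos: [0.5443, -0.0269, 0.1406]
eef_rot: [-0.102, 0.995, 0.0, 0.0]
ft_force: [0.3, -0.9, 1.1]
gripper_width: 0.5
```

```bash
python3 st.py;python3 look.py w9 .151; python3 - <<'E'
from h import *
f=bot.grab_frame("wrist");cv2.imwrite("pics/w9f.png",f["color"])
f=bot.grab_frame("top");cv2.imwrite("pics/t9.png",cv2.resize(f["color"][130:230,205:360],None,fx=5,fy=5,interpolation=cv2.INTER_CUBIC))
E
```

```text
13.68 [ 0.5443 -0.0269  0.1406] F [ 0.25 -0.91  1.09] M [ 0.11 -0.17  0.03] w mm 46.97 ang -168.32 z [ 5.e-04  3.e-04 -1.e+00] Ftool [-0.06 -0.95 -1.09] [ 0.52  0.69 -0.82  1.87  0.65  0.88  1.15]
13.6833 [ 0.5443 -0.0269  0.1406] [[-0.9793, -0.2024, 0.0005], [-0.2024, 0.9793, 0.0003], [-0.0006, 0.0002, -1.0]] 0.4997087503401786 -168.32105592153547 [ 0.25 -0.91  1.09]
345.5 ((252.0, 341.5), (31.0, 12.0), 90.0) [ 0.6369 -0.0085  0.151 ]
[[0.6231, -0.0161, 0.151], [0.6212, -0.007, 0.151], [0.6513, -0.0006, 0.151], [0.6532, -0.0101, 0.151]]
```

View pics/w9f.png

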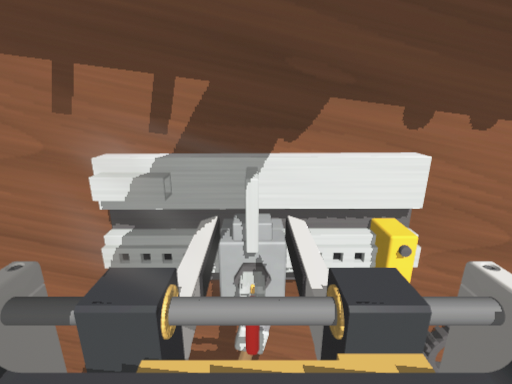

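View pics/t9.png

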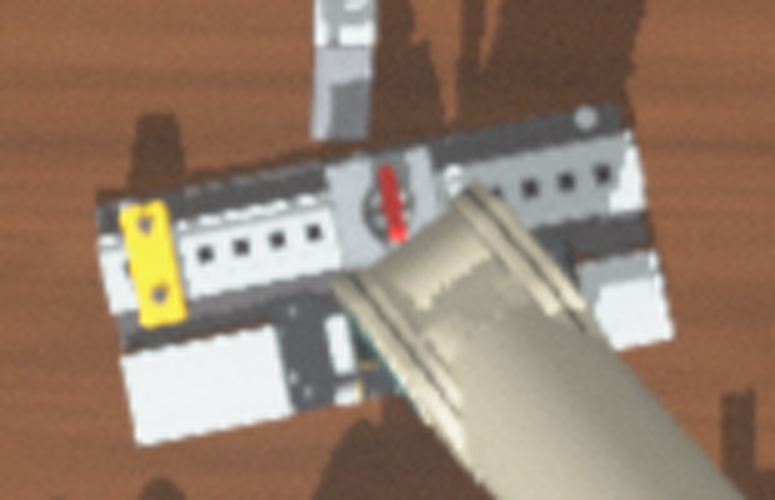

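>>> move_arm --steps '[[[0, 0, 0], [0, 0, 0.8], 0.4], [[0, 0, 0], [0, 0, 1.6], 0.35], [[0, 0, 0], [0, 0, 2.4], 0.35], [[0, 0, 0], [0, 0, 2.9], 0.35], [[0, 0, 0], [0, 0, 2.9], 0.35], [[0, 0, 0], [0, 0, 2.9], 0.35]]'

```text
time: 14.33
tcp_pos: [0.5465, -0.0263, 0.0706]
eef_rot: [-0.102, 0.995, -0.0, 0.003]
ft_force: [-0.0, 0.1, 0.0]
gripper_width: 0.353
```

```bash
python3 st.py;python3 - <<'E'
from h import *
f=bot.grab_frame("wrist");cv2.imwrite("pics/w10f.png",f["color"])
f=bot.grab_frame("scene");cv2.imwrite("pics/s10.png",cv2.resize(f["color"][130:270,140:320],None,fx=4,fy=4,interpolation=cv2.INTER_CUBIC))
E
```

```text
14.33 [ 0.5465 -0.0263  0.0706] F [-0.   0.1  0. ] M [ 0.06 -0.12 -0.01] w mm 33.18 ang -168.32 z [ 5.3e-03  4.0e-04 -1.0e+00] Ftool [-0.02  0.1  -0.  ] [ 0.46  0.78 -0.73  1.92  0.77  0.74  1.05]
```

View pics/w10f.png

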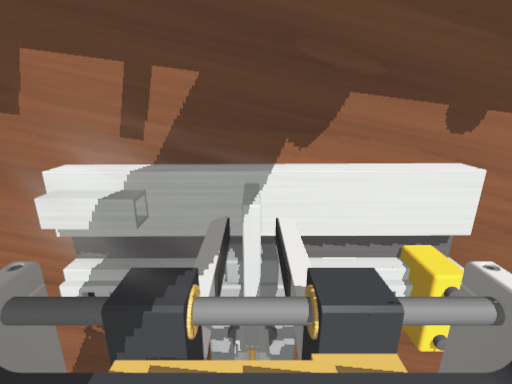

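View pics/s10.png

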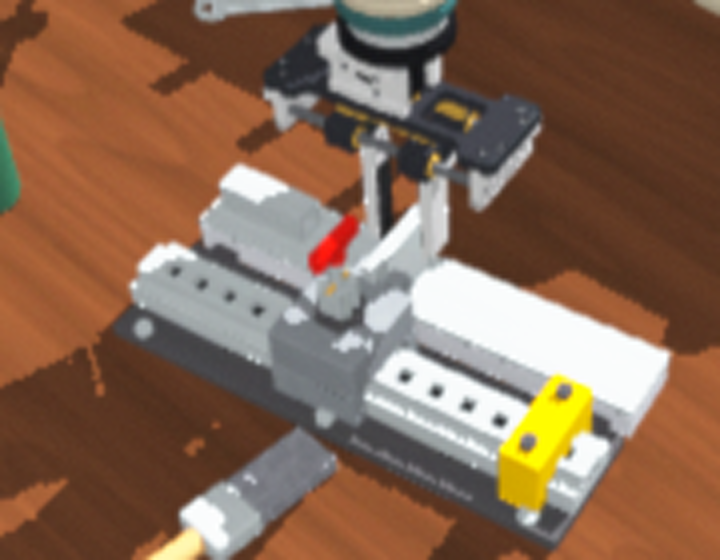

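>>> move_arm --steps '[[[0, 0, 0], [0, 0, 0], 0.15], [[0, 0, 0], [0, 0, 0], 0.05], [[0, 0, 0], [0, 0, 0], 0.05], [[0, 0, 0], [0, 0, 0], 0.05], [[0, 0, 0], [0, 0, 0], 0.05]]' --force 20

```text
time: 14.85
tcp_pos: [0.5476, -0.0265, 0.0719]
eef_rot: [-0.102, 0.995, -0.001, 0.004]
ft_force: [0.3, -1.2, 5.5]
gripper_width: 0.128
```

```bash
python3 st.py
```

```text
14.85 [ 0.5476 -0.0265  0.0719] F [ 0.35 -1.15  5.45] M [-0.11 -0.09  0.1 ] w mm 12.07 ang -168.32 z [ 8.2e-03 -2.0e-04 -1.0e+00] Ftool [-0.15 -1.21 -5.45] [ 0.46  0.78 -0.73  1.92  0.77  0.74  1.05]
```

>>> move_arm --steps '[[[0, 0, 0], [0, 0.1, 0], 0.05], [[0, 0, 0], [0, 0.3, 0], 0.05], [[0, 0, 0], [0, 0.55, 0], 0.05], [[0, 0, 0], [0, 0.8, 0], 0.05], [[0, 0, 0], [0, 1.05, 0], 0.05], [[0, 0, 0], [0, 1.3, 0], 0.05], [[0, 0, 0], [0, 1.5, 0], 0.05], [[0, 0, 0], [0, 1.6, 0], 0.05], [[0, 0, 0], [0, 1.6, 0], 0.05]]'

```text
time: 15.6
tcp_pos: [0.539, 0.0143, 0.0719]
eef_rot: [-0.102, 0.995, 0.0, 0.004]
ft_force: [-1.1, 0.1, 4.8]
gripper_width: 0.125
```

```bash
python3 st.py;python3 - <<'E'
from h import *
f=bot.grab_frame("scene");cv2.imwrite("pics/s11.png",cv2.resize(f["color"][130:270,140:320],None,fx=4,fy=4,interpolation=cv2.INTER_CUBIC))
E
```

```text
15.6 [0.539  0.0143 0.0719] F [-1.12  0.15  4.81] M [-0.23  0.1   0.03] w mm 11.75 ang -168.23 z [ 0.0077  0.001  -1.    ] Ftool [ 1.03  0.37 -4.81] [ 0.38  0.77 -0.73  1.94  0.77  0.73  0.97]
```

View pics/s11.png

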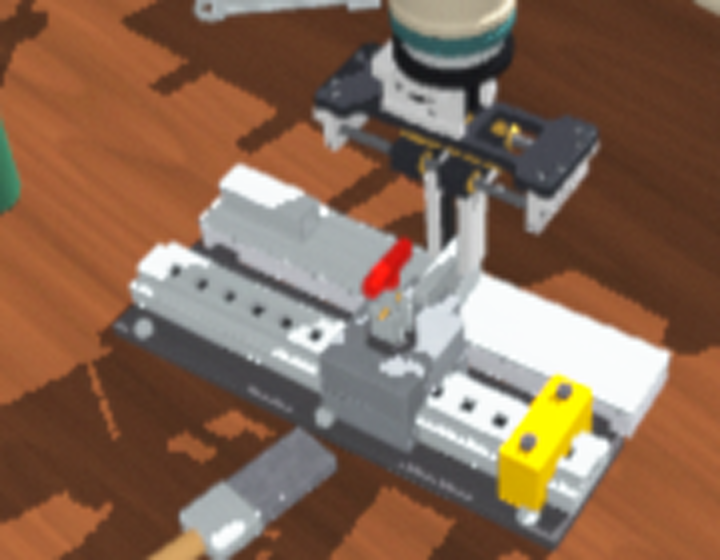

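>>> move_arm --steps '[[[0, 0, 0], [0, 0.1, 0], 0.05], [[0, 0, 0], [0, 0.3, 0], 0.05], [[0, 0, 0], [0, 0.55, 0], 0.05], [[0, 0, 0], [0, 0.8, 0], 0.05], [[0, 0, 0], [0, 1.05, 0], 0.05], [[0, 0, 0], [0, 1.3, 0], 0.05], [[0, 0, 0], [0, 1.55, 0], 0.05], [[0, 0, 0], [0, 1.8, 0], 0.05], [[0, 0, 0], [0, 2.0, 0], 0.05], [[0, 0, 0], [0, 2.1, 0], 0.05], [[0, 0, 0], [0, 2.1, 0], 0.05]]'

```text
time: 16.57
tcp_pos: [0.5278, 0.0674, 0.0719]
eef_rot: [-0.103, 0.995, 0.001, 0.004]
ft_force: [-1.4, -0.6, 3.8]
gripper_width: 0.126
```

```bash
python3 st.py;python3 - <<'E'
from h import *
f=bot.grab_frame("scene");cv2.imwrite("pics/s12.png",cv2.resize(f["color"][170:270,180:320],None,fx=5,fy=5,interpolation=cv2.INTER_CUBIC))
E
```

```text
16.57 [0.5278 0.0674 0.0719] F [-1.35 -0.61  3.75] M [-0.28  0.15  0.03] w mm 11.86 ang -168.17 z [ 0.0072  0.0031 -1.    ] Ftool [ 1.42 -0.32 -3.76] [ 0.28  0.76 -0.72  1.96  0.76  0.71  0.87]
```

View pics/s12.png

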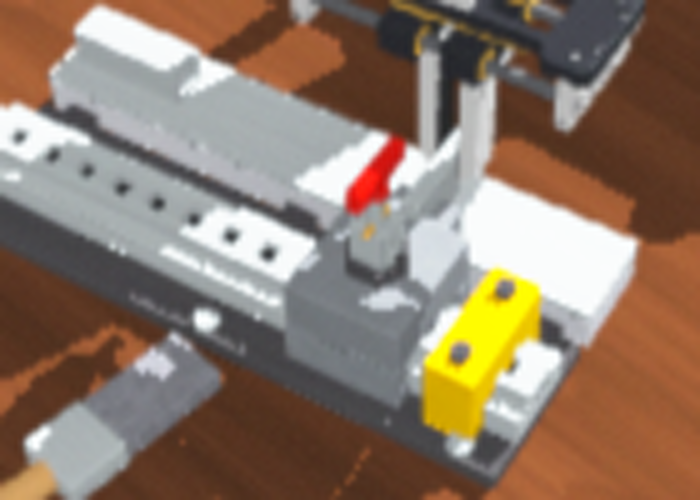

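>>> move_arm --steps '[[[0, 0, 0], [0, 0.08, 0], 0.05], [[0, 0, 0], [0, 0.16, 0], 0.05], [[0, 0, 0], [0, 0.24, 0], 0.05], [[0, 0, 0], [0, 0.32, 0], 0.05], [[0, 0, 0], [0, 0.4, 0], 0.05], [[0, 0, 0], [0, 0.4, 0], 0.05]]'

```text
time: 17.12
tcp_pos: [0.5256, 0.0776, 0.0719]
eef_rot: [-0.103, 0.995, 0.002, 0.004]
ft_force: [-0.5, -2.7, 3.3]
gripper_width: 0.127
```

```bash
python3 st.py
```

```text
17.12 [0.5256 0.0776 0.0719] F [-0.49 -2.67  3.35] M [-0.78 -0.1  -0.06] w mm 11.91 ang -168.17 z [ 0.0071  0.0039 -1.    ] Ftool [ 1.   -2.5  -3.36] [ 0.26  0.76 -0.72  1.96  0.76  0.71  0.85]
```

Total 106.4 mm; now in 1 mm steps.

>>> move_arm --steps '[[[0, 0, 0], [0, 0.03, 0], 0.05], [[0, 0, 0], [0, 0.06, 0], 0.05], [[0, 0, 0], [0, 0.08, 0], 0.05], [[0, 0, 0], [0, 0.08, 0], 0.05]]'

```text
time: 17.45
tcp_pos: [0.5252, 0.0797, 0.0719]
eef_rot: [-0.103, 0.995, 0.002, 0.004]
ft_force: [-0.2, -4.1, 3.6]
gripper_width: 0.126
```

```bash
python3 st.py
```

```text
17.45 [0.5252 0.0797 0.0719] F [-0.16 -4.08  3.63] M [-0.99 -0.14 -0.02] w mm 11.89 ang -168.16 z [ 0.0071  0.004  -1.    ] Ftool [ 0.97 -3.95 -3.65] [ 0.26  0.76 -0.72  1.96  0.76  0.71  0.84]
```

>>> move_arm --steps '[[[0, 0, 0], [0, 0.03, 0], 0.05], [[0, 0, 0], [0, 0.05, 0], 0.05], [[0, 0, 0], [0, 0.05, 0], 0.05]]'

```text
time: 17.7
tcp_pos: [0.5249, 0.0811, 0.0719]
eef_rot: [-0.103, 0.995, 0.002, 0.004]
ft_force: [0.1, -4.5, 3.2]
gripper_width: 0.126
```

```bash
python3 st.py
```

```text
17.7 [0.5249 0.0811 0.0719] F [ 0.06 -4.5   3.23] M [-0.99 -0.17 -0.05] w mm 11.88 ang -168.16 z [ 0.007   0.0041 -1.    ] Ftool [ 0.84 -4.41 -3.25] [ 0.25  0.76 -0.72  1.96  0.76  0.71  0.84]
```

Total 110.0 mm; friction only (4.4 N) so far.

>>> move_arm --steps '[[[0, 0, 0], [0, 0.02, 0], 0.05], [[0, 0, 0], [0, 0.04, 0], 0.05], [[0, 0, 0], [0, 0.04, 0], 0.05]]'

```text
time: 17.95
tcp_pos: [0.5249, 0.081, 0.0719]
eef_rot: [-0.103, 0.995, 0.001, 0.004]
ft_force: [0.6, -6.0, 5.8]
gripper_width: 0.122
```

```bash
python3 st.py;python3 - <<'E'
from h import *
f=bot.grab_frame("scene");cv2.imwrite("pics/s13.png",cv2.resize(f["color"][170:270,180:320],None,fx=5,fy=5,interpolation=cv2.INTER_CUBIC))
E
```

```text
17.95 [0.5249 0.081  0.0719] F [ 0.61 -5.99  5.76] M [-1.46 -0.3   0.02] w mm 11.46 ang -168.19 z [ 0.0072  0.0026 -1.    ] Ftool [ 0.58 -5.98 -5.77] [ 0.25  0.75 -0.72  1.96  0.76  0.71  0.84]
```

View pics/s13.png

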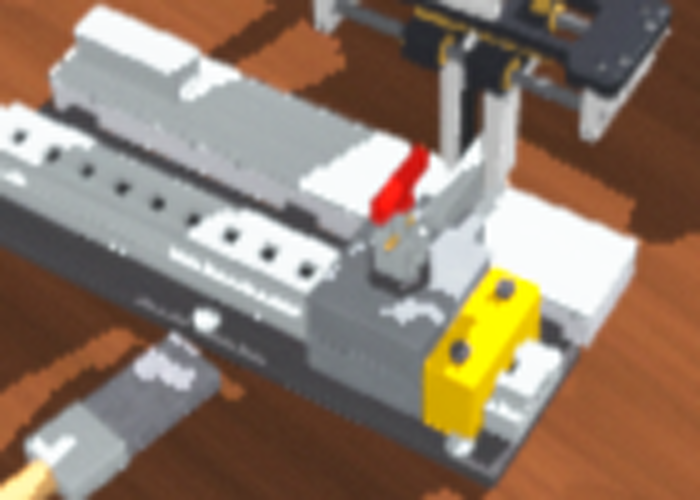

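>>> move_arm --steps '[[[0, 0, 0], [0, 0.03, 0], 0.05], [[0, 0, 0], [0, 0.06, 0], 0.05], [[0, 0, 0], [0, 0.06, 0], 0.05]]'

```text
time: 18.25
tcp_pos: [0.5249, 0.0811, 0.0719]
eef_rot: [-0.102, 0.995, -0.0, 0.004]
ft_force: [0.5, -7.8, 5.6]
gripper_width: 0.124
```

```bash
python3 st.py
```

```text
18.25 [0.5249 0.0811 0.0719] F [ 0.54 -7.8   5.57] M [-1.53 -0.29 -0.04] w mm 11.67 ang -168.24 z [ 7.4e-03  4.0e-04 -1.0e+00] Ftool [ 1.02 -7.75 -5.57] [ 0.25  0.75 -0.72  1.96  0.76  0.71  0.84]
```

>>> move_arm --steps '[[[0, 0, 0], [0, 0, 0], 0.05], [[0, 0, 0], [0, 0, 0], 0.2], [[0, 0, 0], [0, 0, 0], 0.35], [[0, 0, 0], [0, 0, 0], 0.35], [[0, 0, 0], [0, 0, -0.5], 0.35], [[0, 0, 0], [0, 0, -1.5], 0.35], [[0, 0, 0], [0, 0, -3], 0.35], [[0, 0, 0], [0, 0, -4.5], 0.35], [[0, 0, 0], [2, 0, -5.5], 0.35], [[0, 0, 0], [3, 0, -5.5], 0.35], [[0, 0, 0], [4, 0, -5.5], 0.35], [[0, 0, 0], [4, 0, -5.5], 0.35], [[0, 0, 0], [4, 0, -5.5], 0.35]]'

```text
time: 19.33
tcp_pos: [0.4254, 0.0605, 0.2096]
eef_rot: [-0.103, 0.995, -0.001, 0.004]
ft_force: [0.7, 0.4, 1.1]
gripper_width: 0.35
```

```bash
python3 st.py;python3 - <<'E'
from h import *
f=bot.grab_frame("scene");cv2.imwrite("pics/s14.png",cv2.resize(f["color"][170:270,180:320],None,fx=5,fy=5,interpolation=cv2.INTER_CUBIC))
f=bot.grab_frame("wrist");cv2.imwrite("pics/w14.png",f["color"])
f=bot.grab_frame("top");cv2.imwrite("pics/t14.png",cv2.resize(f["color"][130:230,205:360],None,fx=5,fy=5,interpolation=cv2.INTER_CUBIC))
E
```

```text
19.33 [0.4254 0.0605 0.2096] F [0.7  0.43 1.11] M [ 0.06 -0.18 -0.  ] w mm 32.95 ang -168.19 z [ 8.8e-03 -5.0e-04 -1.0e+00] Ftool [-0.79  0.28 -1.1 ] [ 0.49  0.44 -0.95  2.08  0.49  0.85  1.02]
```

View pics/s14.png

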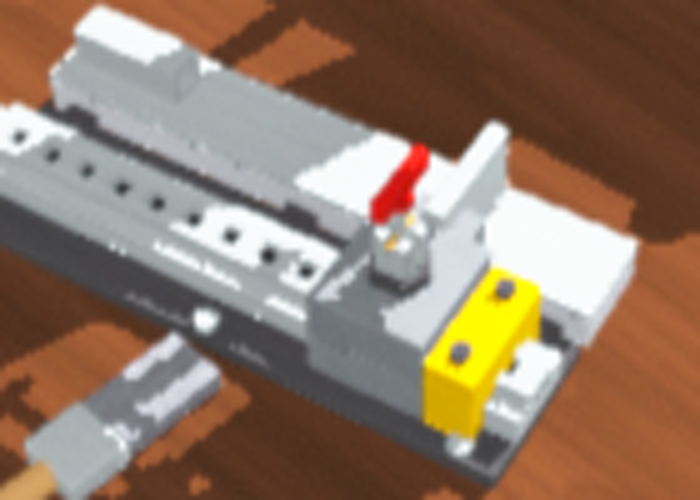

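View pics/w14.png

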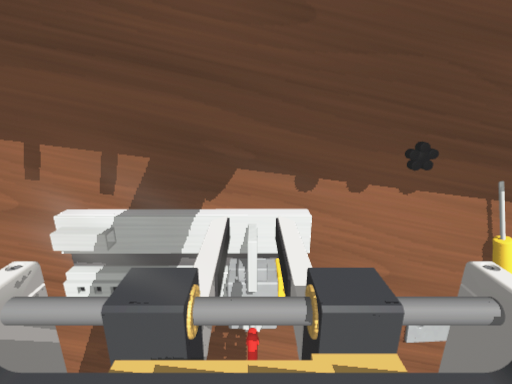

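View pics/t14.png

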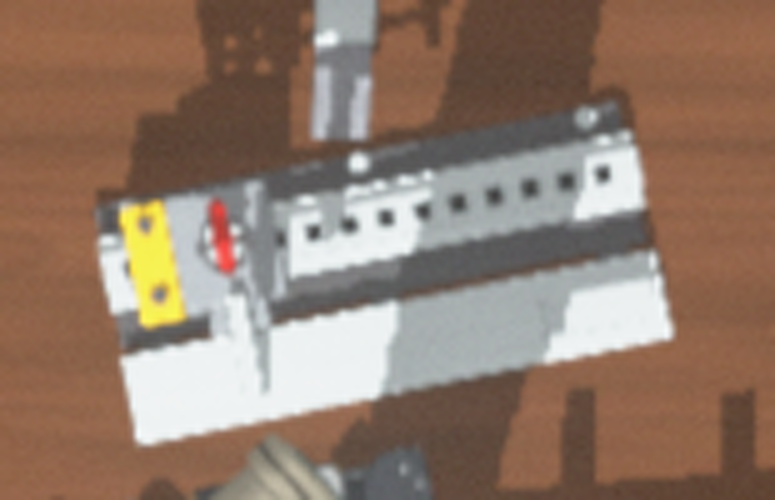

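```bash
python3 - <<'E'
from h import *
f=bot.grab_frame("top");g=bot.grab_frame("scene")
def c(fr,x0,y0,x1,y1):
    h=cv2.cvtColor(fr["color"],cv2.COLOR_BGR2HSV);m=cv2.inRange(h,(0,150,80),(8,255,255))|cv2.inRange(h,(172,150,80),(180,255,255))
    k=np.zeros_like(m);k[y0:y1,x0:x1]=m[y0:y1,x0:x1];M=cv2.moments(k,True);return M["m10"]/M["m00"],M["m01"]/M["m00"]
o1,d1=ray(f,*c(f,240,165,260,190));o2,d2=ray(g,*c(g,245,190,275,220))
t=np.linalg.lstsq(np.c_[d1,-d2],o2-o1,rcond=None)[0];p,q=o1+d1*t[0],o2+d2*t[1];print(p.round(4),q.round(4))
print(bot.job_done())
E
```

```text
[0.6037 0.0988 0.1418] [0.6046 0.0978 0.1418]
the job is handed in; nothing more can be done
None
```

The plunger is parked in its rest notch and the stop carriage sits against the yellow end block; I handed the job in at about 19.4 s.

- **Pull:** I gripped the red T-handle and pulled it straight up. The hard stop came at about 21 mm, where the force peaked at a measured 19.2 N. That is under the 20 N damage limit, but only just. I backed off about 0.5 mm straight away.
- **Turn and park:** I turned it a quarter turn with no twisting resistance and lowered it. It settled about 16 mm above its engaged height, within the 7 to 19 mm expected for parked. Then I let go.
- **Slide:** I took the stop blade from above and slid the carriage about 110 mm, finishing in roughly 1 mm steps. At the block it stopped advancing, with a push of only 6 to 8 N. I then opened the fingers and moved the arm clear.

**Last checks:**
- In the scene and top pictures the carriage is flush with the block and the red bar lies square across the rail. I saw nothing disturbed near the rail, but did not measure the bystanders one by one.
- The force reading at the end was only noise, so the robot was touching nothing.
- Triangulating the handle from two cameras put it at (0.604, 0.098, 0.142) m. From the wrist I expected the middle of the bar at 0.143 m, so the pin was still retracted after the slide.

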